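# Set and lock the side guide of a cake-box taping bed

### The job

Set the taping bed up for the cake box lying on it: slide the side guide in until it pushes the box square and snug against the fixed fence, gently so the cardboard is not crushed, then lock the guide there by turning its red wing screw clockwise until it nips up hand-tight, not cranked down. Do not force the thin guide plate next to the wings, leave the tape roll, the cutter and the doilies where they are, and let go at the end.

Things in the scene. Friction and masses are not known exactly. Their poses are not given: they have to be found in the camera images.
- jig: the taping bed: a steel plate 360 (x) x 420 (y) x 12 mm, fixed to the table; origin under its centre; z up. The fixed fence is an upright aluminium strip along x, its inner face at y = -165 mm, top 62 mm above the table. A blue tape bridge with a rubber roller and a tape roll crosses the box lane at x = +112 to +188 mm, y = -195 to -5 mm, up to 238 mm high: keep clear of it
- cake_box: closed white cardboard cake box, rigid, 200 (x) x 150 (y) x 60 mm, 0.3 to 0.65 kg; loose on the bed (bed top 12 mm above the table); origin at the centre of its underside. Starts somewhat askew between fence and guide, touching neither; slides with 1 to 5 N. Square and snug: one long side flat on the fence, the other on the guide; pressing it with 5 to 10 N is plenty, over 20 N crushes it
- rail: dark steel strip 30 x 215 x 4 mm let flush into the bed along the bed's y, under the guide; origin at the centre of its underside. The screw's foot clamps on it
- guide: the side guide's aluminium saddle, 76 (x) x 66 (y) mm, top 34 mm above the table; slides along the bed's y on the rail with about 2.5 N of friction while the screw is loose, stays where left. Carries the guide plate and the wing screw (34 mm to its +y side), so it can be drawn along by the wings. Origin on the bed's top in the plane of the plate's box-side face; axes as the bed's
- guide_plate: the guide's upright plate, 220 (x) x 4 (y) x 52 mm, top 67 mm above the table, parallel to the fence; its face nearest the screw is 30 mm from the screw axis, so the wing tips pass 4 mm from it. Origin on the bed's top, below the middle of the box-side face. Not to be forced with more than about 15 N
- guide_face (a point): the middle of the guide plate's box-side face, 42 mm above the table; snug means that this face touches the box's side, within 1.5 mm
- wing: red wing knob of the clamping screw; origin on its upright axis, z up. Wings: one flat blade along its x axis, 52 x 9 (y) x 28 mm high. Starts loose by an unknown amount: clockwise from above tightens, 0.6 to 3 rad to go. Loose it drags evenly at 0.15 N m, sinking 1 mm/rad; once it bites, +0.3 N m per rad. Hand-tight is 0.21 to 0.3 N m, over 0.34 is too much. Wings flex 0.33 rad per N m
- wing_mid (a point): the middle of the wing blade, on the screw axis; the blade reaches 14 mm above and below it, its top about 77 mm above the table
- tape_roll: spare roll of brown tape standing flat on the bed, 100 mm across, 48 mm high; origin at the centre of its underside; leave alone
- cutter: box cutter with a teal handle lying on the bed, 137 x 20 x 14 mm along its x axis; origin on its underside; leave alone
- doilies: stack of white paper doilies on the table, 187 mm across, 18 mm high; origin at the centre of its underside; leave alone
There are look-alikes about, which are no part of the job. Several things have the shape of the cake_box; the one meant has the colours described above.

How it is judged:
On the way, in this order (a step that is already met when the one before it is completed fails the run):
1. the guide holds the box square and snug against the fence (y of guide_face in the frame of cake_box between 0.0735 and 0.0765 m and y of cake_box in the frame of jig between -0.092 and -0.088 m and angle between the x axis of cake_box and the x axis of jig, either way round below 0.02 rad and angle between cake_box's own z axis and vertical below 0.03 rad), for 0.2 s.
2. the wing screw is tight: its foot clamps the rail with at least 60 N (contact force between guide and rail above 60 N), for 0.2 s.
At the end, for the whole second after the job is handed in: The box lies flat, square to the fence within 0.02 rad and with its side within 2 mm of it; the guide's face is within 1.5 mm of the box's other side; the wing screw is tight, its foot clamping the rail with 60 to 200 N (0.21 to 0.35 N m of tightening torque); everything is released and at rest (all of step 1 and contact force between guide and rail between 60 and 200 N and linear speed of cake_box below 0.01 m/s); the robot touches nothing.
It fails at once if the cake box is pressed harder than 25 N by the guide or the fingers (contact force between any of guide, the fingers and cake_box above 25 N).
It fails at once if the screw is overtightened: its foot presses the rail with more than 200 N (0.35 N m) (contact force between guide and rail above 200 N).
It fails at once if the guide plate is forced by the gripper with more than 20 N (contact force between any of the fingers, the arm and guide_plate above 20 N).
It fails at once if the tape roll, the cutter or the doilies are shifted by more than 15 mm (distance of any of tape_roll, cutter, doilies from where it was at the start of the episode above 0.015 m).
It also fails if it takes over 72 s, if anything falls off the work surface, if the arm or the gripper's body presses on something with over 40 N, if the wrist force passes 120 N, or if a joint passes its speed limit or range.

### The arm

A 6-joint arm with a two-finger parallel gripper is mounted at the origin on the work surface. World frame = base frame: x ahead of the robot, y to its left, z up, the work surface at z = 0. Lengths are in m, angles in rad, forces in N, time in s.
With the tool pointing down it reaches from about 0.3 to 0.75 m from the base axis. Payload 8.5 kg.
Tool frame: the origin (TCP) lies between the finger pads; the fingertips stand robot.tips_ahead ahead of it and the grasp point (between the pads) lies 5 mm behind it (robot.tips_ahead is the distance from the TCP to the fingertips, in m); x points along the fingers, y is the direction in which the jaws open and shut, and the axes are right-handed (so a half turn about x gives the same grasp; the last joint's range is limited). The gripper opens to 88 mm and grips with 3 to 60 N. Pads are 18 mm wide; open, the fingers measure 123 mm over their backs; the gripper's body (75 mm by 187 mm) begins 45 mm behind the grasp point.
Start: joints at [-1.315, 0.381, 1.297, -0, 1.464, -0.215], TCP at [0.249, -0.49, 0.253] pointing down, gripper open.
Joint ranges: [-3.11, 3.11], [-0.89, 2.33], [0.22, 2.48], [-1.42, 4.56], [0.17, 2.85], [-2.88, 2.88]. Speed limits (rad/s): [2.39, 2.39, 3.14, 3.14, 3.14, 3.14].

### API

Orientations are given as a unit quaternion [x, y, z, w].
In Python, from cell import robot, grab_frame, camera_info, boxes_of, spot_point gives the robot as it stands.
- The arm moves only by the tool carry_out, never from a script. Its argument "motion" is a list that holds one entry, the list of rows, each a list of 7 numbers: the shift along the tool's x, y, z in mm, then the turn, a rotation vector about the tool's x, y, z in rad, then the gripper's target within -1 to 1 (shut at 1, half-way at 0, fully open at -1). A call has 1 to 5 rows; each row is the pose to reach, as a shift and turn from the pose measured when the call began, along the tool's axes at that moment; what a row does not reach only later rows make up. A row lasts 1/12 s, in which the tool goes at most 41.7 mm and 7.16 degrees, less where a joint would pass 70% of its speed; a pose out of reach is approached as far as the arm can. A call with a gripper value outside its range is refused whole. The fingers move at their own pace and stop on an object; "grip_force" is the grip in N (left out, the last holds). Time passes only in rows, so rows that repeat a pose let the fingers close. It gives the time, the measured TCP pose, the force and the opening at its end, in the units of the state.
- robot.get_obs(): the state, without advancing time (a new reading comes with each control period).
- grab_frame(name): name is "side" or "top"; returns the picture (480x640x3 uint8, red, green, blue); there is no depth.
- camera_info(name): a dict with "K" (3x3 intrinsics, pixels), "rvec" (rotation vector, rad) and "tvec" (3), from world to camera coordinates, as OpenCV has them. Camera axes: x right, y down, z forward; pixel columns grow to the right and rows downward; lengths in m; the calibration is good to about 2 mm. A picture is of the moment at which its call begins. camera_info takes no time and is no camera call.
- robot.sign_off(): hands the job in, once; it reports no verdict.
Trained networks look in the newest picture that a camera, given by its name, has taken for a name from the list of things; names that differ only in an ending like _2 or _b are one class to them, and where a whole thing is asked for, a point or a joint stands for the part that bears it (a point fixed in the world has none). Each returns a list of dicts, best first, with "score" (0 to 1); they miss things now and then, are a little off and sometimes report something else, mostly with a low value. They report only what shows in the picture. A call takes as long as a camera call. They do not tell look-alikes from the thing itself.
- boxes_of(thing, camera): "centre" ([x, y, z] in m, in the coordinates of the camera as it stood for that picture, good to about 4 mm: the middle of the surface that is visible of it).
- spot_point(thing, camera): "centre" ([x, y, z] in m, in the coordinates of the camera as it stood for that picture, good to about 4 mm: a listed point, or the origin of a listed thing).
The state is a dict: "time": time; "joints": joint angles; "qd": joint speeds; "joint_torque": joint torques, N m; "ee_pos": TCP position; "ee_rot": TCP orientation; "force": force on the tool from outside, world axes, zero at the start; "torque": the same for the moment, N m; "grip_width": finger opening in m.
Only numpy, scipy, OpenCV 4.12 (cv2) and the standard library are available. Lean on these libraries where they do the work, as an engineer would, in place of code of your own. Each camera call takes 0.05 s, during which the arm holds its last target.

## Working session

There is one attempt and no reset: what is moved stays moved. The work goes in short steps, Python scripts to look and compute and a tool call to move; the robot and the scene stay as the last step left them, time stands still between calls to the robot, and variables do not carry over. Pictures are saved under pics/ and viewed, and the job is handed in when it is done.

Besides the shell and the picture viewer there is one more tool, called after ">>>" in YAML: its name, and indented under it one key for each argument. carry_out: Moves the arm, as the interface text tells. Its arguments: {"type":"object","properties":{"motion":{"type":"array"},"grip_force":{"type":"number"}},"required":["motion"]}

```bash
ls; mkdir -p pics; cat > h.py <<'E'
import numpy as np, cv2
from cell import robot, grab_frame, camera_info, boxes_of, spot_point
from scipy.spatial.transform import Rotation as R
def cw(n,p):
    c=camera_info(n); M=cv2.Rodrigues(np.array(c["rvec"],float))[0]
    return M.T@(np.array(p)-np.array(c["tvec"]).ravel())
def px(n,P):
    c=camera_info(n)
    return cv2.projectPoints(np.array(P,float).reshape(-1,3),np.array(c["rvec"],float),np.array(c["tvec"],float),np.array(c["K"],float),None)[0].reshape(-1,2)
def ray(n,uv,z):
    c=camera_info(n); M=cv2.Rodrigues(np.array(c["rvec"],float))[0]
    d=M.T@np.linalg.inv(np.array(c["K"]))@np.array([uv[0],uv[1],1.]); o=-M.T@np.array(c["tvec"]).ravel()
    return o+d*(z-o[2])/d[2]
def save(n,f,crop=None,k=1):
    im=grab_frame(n)[:,:,::-1]
    if crop: im=im[crop[1]:crop[3],crop[0]:crop[2]]
    if k!=1: im=cv2.resize(im,None,fx=k,fy=k,interpolation=cv2.INTER_CUBIC)
    cv2.imwrite('pics/'+f,im)
E
python3 - <<'E'
from h import *
for n in("top","side"):
    save(n,n+"0.png")
    for t in("jig","cake_box","guide","guide_face","wing","wing_mid","tape_roll","cutter","doilies"):
        for r in spot_point(t,n)[:4]:
            w=cw(n,r["centre"]); print(n,t,round(r["score"],2),w.round(4),px(n,w).round(0))
print(robot.get_obs(), robot.tips_ahead)
E
```

```text
pics
top jig 0.9 [ 0.5694 -0.0262 -0.0019] [[433. 197.]]
top cake_box 0.89 [2.310e-01 3.777e-01 2.000e-04] [[256. 377.]]
top cake_box 0.62 [ 0.5726 -0.0246 -0.0013] [[432. 195.]]
top cake_box 0.59 [ 0.5458 -0.0959  0.0111] [[468. 203.]]
top cake_box 0.44 [0.535  0.0634 0.0164] [[395. 214.]]
top guide 0.57 [0.5331 0.0288 0.0113] [[411. 214.]]
top guide 0.51 [ 5.706e-01 -2.400e-02 -1.000e-04] [[432. 196.]]
top guide_face 0.84 [0.5591 0.0215 0.0429] [[415. 197.]]
top guide_face 0.7 [0.702  0.0991 0.0099] [[369. 142.]]
top wing 0.7 [0.5354 0.0634 0.0152] [[395. 214.]]
top wing_mid 0.59 [0.5326 0.0645 0.061 ] [[397. 209.]]
top tape_roll 0.61 [0.701  0.0983 0.0105] [[369. 143.]]
top cutter 0.64 [0.439  0.1094 0.0081] [[378. 262.]]
top doilies 0.59 [5.327e-01 5.075e-01 1.000e-04] [[186. 236.]]
side jig 0.88 [ 5.698e-01 -2.120e-02  4.000e-04] [[366. 213.]]
side cake_box 0.85 [0.2324 0.3806 0.0024] [[366. 357.]]
side cake_box 0.82 [ 0.551  -0.0911  0.0124] [[390. 202.]]
side cake_box 0.28 [0.5319 0.0296 0.0103] [[364. 222.]]
side guide 0.68 [0.532  0.0294 0.0101] [[364. 222.]]
side guide_face
[... 285 characters left out ...]
.67e-01 -1.64e-02  2.00e-04] [[365. 214.]]
{'time': 1.0, 'joints': array([-1.31531315e+00,  3.80586838e-01,  1.29738310e+00,  1.11583615e-06,
        1.46360460e+00, -2.15303177e-01]), 'qd': array([ 0.00079451,  0.00071363, -0.00056892, -0.00057605,  0.00033513,
        0.00120258]), 'joint_torque': array([-2.89858053e-04, -4.37800813e+01, -2.24732244e+01,  7.13730580e-02,
        3.14218621e-02, -2.13843526e-05]), 'ee_pos': array([ 0.24946594, -0.49015433,  0.25276118]), 'ee_rot': array([ 0.68760723,  0.16490878, -0.68760619,  0.16492157]), 'force': array([0.83506346, 0.09003199, 0.0597722 ]), 'torque': array([-0.0307982 , -0.00805624,  0.01225943]), 'grip_width': 0.08852475272671294} 0.014
```

View pics/top0.png

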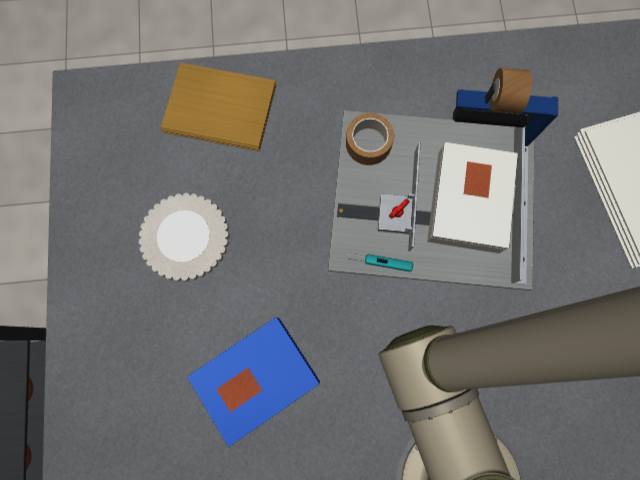

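View pics/side0.png

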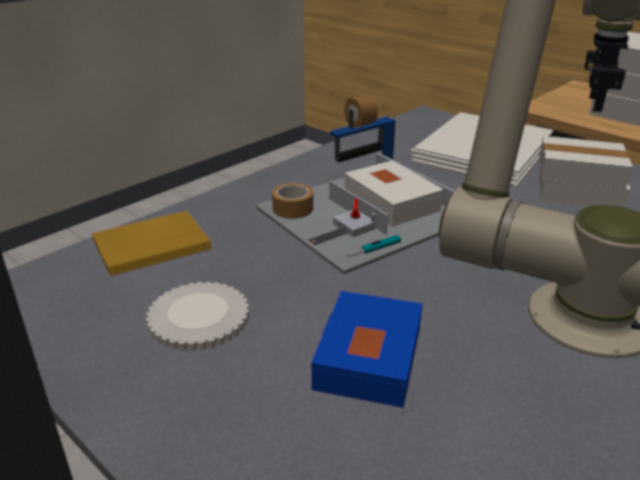

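```bash
python3 - <<'E'
from h import *
save("top","topc.png",(330,110,540,290),3.7)
save("side","sidec.png",(260,130,470,290),3.7)
E
```

```text
(no output)
```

View pics/topc.png

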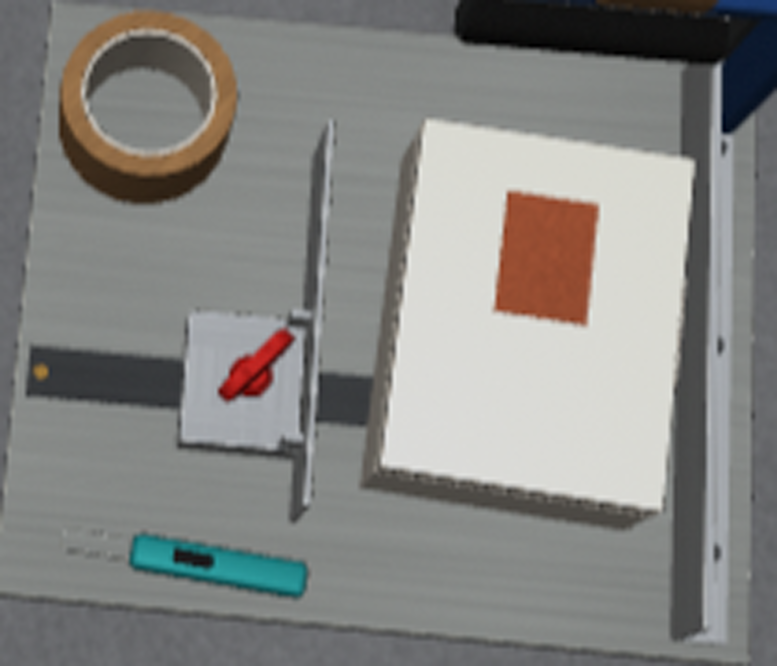

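View pics/sidec.png

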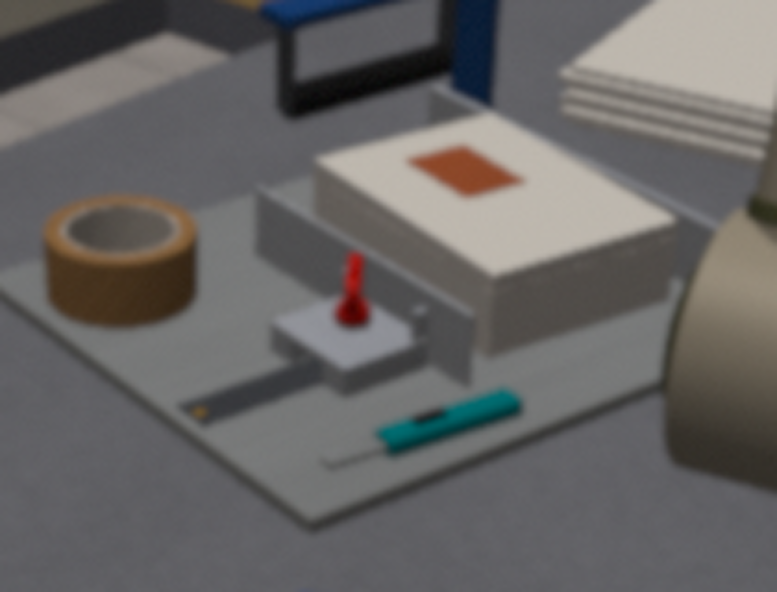

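The cake box is the white one with the brown label on the bed, at (477,195) in the top view. The blue box at (255,380) and the orange one at (218,107) have the same shape but the wrong colour and aren't on the bed. The red wing is at (397,209), with its blade askew.

```bash
cat > m.py <<'E'
from h import *
import sys
def meas(tag):
    im=grab_frame("top")
    hsv=cv2.cvtColor(im,cv2.COLOR_RGB2HSV)
    m=(((hsv[...,0]<6)|(hsv[...,0]>174))&(hsv[...,1]>180)&(hsv[...,2]>90)).astype(np.uint8)
    m[:110]=0;m[300:]=0;m[:,:330]=0;m[:,:]*=1
    n,l,s,c=cv2.connectedComponentsWithStats(m); 
    for i in range(1,n):
        if s[i,4]>15:
            P=np.argwhere(l==i)[:,::-1].astype(float)
            r=cv2.minAreaRect(P.astype(np.float32)); b=cv2.boxPoints(r)
            W=np.array([ray("top",q,.077)[:2] for q in P]); d=W-W.mean(0); u=np.linalg.svd(d,full_matrices=False)[2][0]
            print("red",s[i],c[i].round(1),"w",W.mean(0).round(4),"dir",np.degrees(np.arctan2(u[1],u[0])).round(1), "ext",np.ptp(d@u).round(4))
meas(0)
E
python3 - <<'E'
from m import *
f=lambda u,v:(330+u/3.7,110+v/3.7)
for nm,uv,z in [("TL",f(52,2),.012),("BL",f(0,597),.012),("BR",f(745,657),.012),("platefar",f(330,122),.067),("platenear",f(311,505),.067),("fence far",f(716,65),.062),("fence near",f(705,640),.062),
 ("box1",f(428,121),.072),("box2",f(693,160),.072),("box3",f(662,511),.072),("box4",f(382,468),.072),("w1",f(222,392),.077),("w2",f(289,336),.077)]:
    print(nm,ray("top",uv,z).round(4))
from scipy.spatial.transform import Rotation as R
print(R.from_quat(robot.get_obs()["ee_rot"]).as_matrix().round(3))
save("top","w1.png",(375,190,425,240),12)
E
```

```text
red [389 200  20  18 130] [398.1 209.6] w [0.528  0.0649] dir 130.4 ext 0.0476
TL [0.7812 0.1452 0.012 ]
BL [0.4276 0.2099 0.012 ]
BR [ 0.3554 -0.1958  0.012 ]
platefar [0.6671 0.0028 0.067 ]
platenear [0.4531 0.0414 0.067 ]
fence far [ 0.682  -0.2183  0.062 ]
fence near [ 0.3627 -0.1558  0.062 ]
box1 [ 0.6605 -0.0499  0.072 ]
box2 [ 0.6238 -0.1913  0.072 ]
box3 [ 0.4314 -0.1412  0.072 ]
box4 [0.4685 0.0023 0.072 ]
w1 [0.5167 0.0824 0.077 ]
w2 [0.544 0.043 0.077]
[[-0.     0.454 -0.891]
 [ 0.    -0.891 -0.454]
 [-1.    -0.     0.   ]]
```

View pics/w1.png

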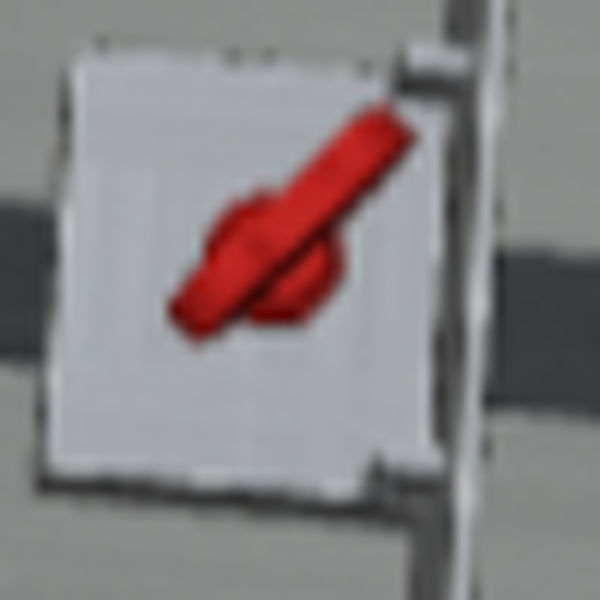

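>>> carry_out:
  motion:
    - [[90,-365,-504,-1.71,0,0,0.5],[90,-365,-504,-1.71,0,0,0.5],[90,-365,-504,-1.71,0,0,0.5],[90,-365,-504,-1.71,0,0,0.5],[90,-365,-504,-1.71,0,0,0.5]]
  grip_force: 30

```text
time: 1.62
ee_pos: [0.3438, -0.3049, 0.2228]
ee_rot: [0.603, 0.37, -0.603, 0.37]
force: [1.7, 0.2, 0.3]
grip_width: 0.0567
```

```bash
cat > rel.py <<'E'
from h import *
import sys
def rel(tgt,yaw):
    "tgt world TCP, yaw deg of tool y"
    o=robot.get_obs(); M=R.from_quat(o["ee_rot"]).as_matrix()
    a=np.radians(yaw); y=np.array([np.cos(a),np.sin(a),0]); x=np.array([0,0,-1.]); G=np.c_[x,y,np.cross(x,y)]
    print("shift mm",(M.T@(np.array(tgt)-o["ee_pos"])*1000).round(1),"rot",R.from_matrix(M.T@G).as_rotvec().round(3))
def st():
    o=robot.get_obs(); M=R.from_quat(o["ee_rot"]).as_matrix()
    print("t",round(o["time"],2),"pos",o["ee_pos"].round(4),"yaw",np.degrees(np.arctan2(M[1,1],M[0,1])).round(1),"down",M[:,0].round(3),"F",o["force"].round(2),"T",o["torque"].round(3),"w",round(o["grip_width"],4),"q",o["joints"].round(2))
E
python3 -c "
from rel import *
st(); rel([.5315,.0635,.16],35)"
```

```text
t 1.62 pos [ 0.3438 -0.3049  0.2228] yaw -26.9 down [ 0. -0. -1.] F [1.74 0.19 0.28] T [-0.076 -0.002  0.029] w 0.0567 q [-0.98  0.25  1.59  0.    1.3  -0.51]
shift mm [  62.7    0.7 -413.4] rot [-1.08  0.   -0.  ]
```

>>> carry_out:
  motion:
    - [[63,1,-413,-1.08,0,0,0.5],[63,1,-413,-1.08,0,0,0.5],[63,1,-413,-1.08,0,0,0.5],[63,1,-413,-1.08,0,0,0.5],[63,1,-413,-1.08,0,0,0.5]]

```text
time: 2.03
ee_pos: [0.4374, -0.1212, 0.1915]
ee_rot: [0.46, 0.537, -0.46, 0.538]
force: [1.4, -1.6, 0.1]
grip_width: 0.0237
```

```bash
python3 -c "
from rel import *
st(); rel([.5315,.0635,.16],35)"
```

```text
t 2.03 pos [ 0.4374 -0.1212  0.1915] yaw 8.9 down [ 0.001 -0.001 -1.   ] F [ 1.35 -1.62  0.1 ] T [-0.074 -0.098 -0.009] w 0.0237 q [-0.53  0.27  1.65 -0.    1.21 -0.69]
shift mm [  31.5  121.6 -167.8] rot [-0.455  0.001 -0.   ]
```

>>> carry_out:
  motion:
    - [[32,122,-168,-0.455,0,0,0.5],[32,122,-168,-0.455,0,0,0.5],[32,122,-168,-0.455,0,0,0.5],[32,122,-168,-0.455,0,0,0.5],[32,122,-168,-0.455,0,0,0.5]]

```text
time: 2.45
ee_pos: [0.5308, 0.0627, 0.1598]
ee_rot: [0.325, 0.628, -0.325, 0.628]
force: [1.2, -1.2, -0.0]
grip_width: 0.0215
```

```bash
python3 -c "
from rel import *
st(); rel([.5315,.0635,.16],35)
save('top','t2.png',(330,130,480,260),5);save('side','s2.png',(270,100,470,260),4)"
```

```text
t 2.45 pos [0.5308 0.0627 0.1598] yaw 35.3 down [ 0.001 -0.001 -1.   ] F [ 1.17 -1.2  -0.03] T [ 0.005 -0.155  0.006] w 0.0215 q [-0.1   0.44  1.49 -0.    1.21 -0.72]
shift mm [-0.2  1.  -0.3] rot [ 0.005  0.001 -0.   ]
```

View pics/t2.png

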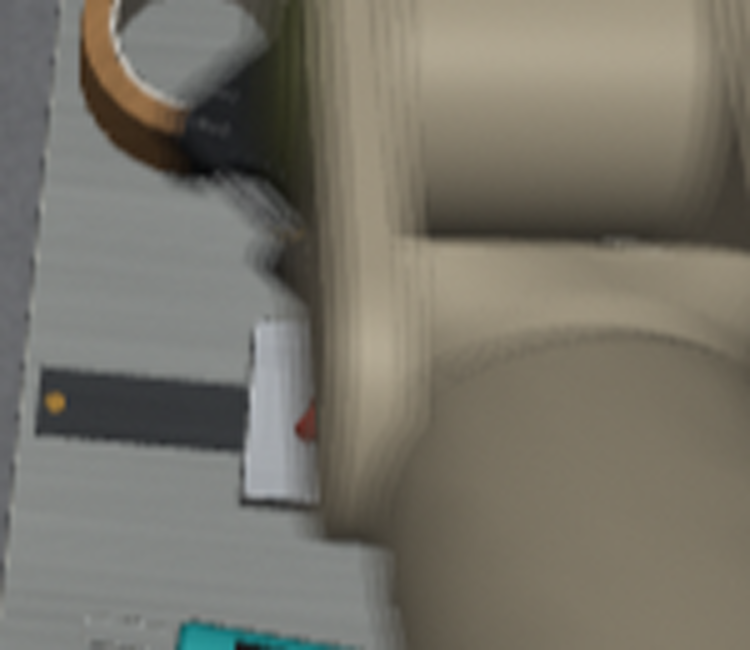

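View pics/s2.png

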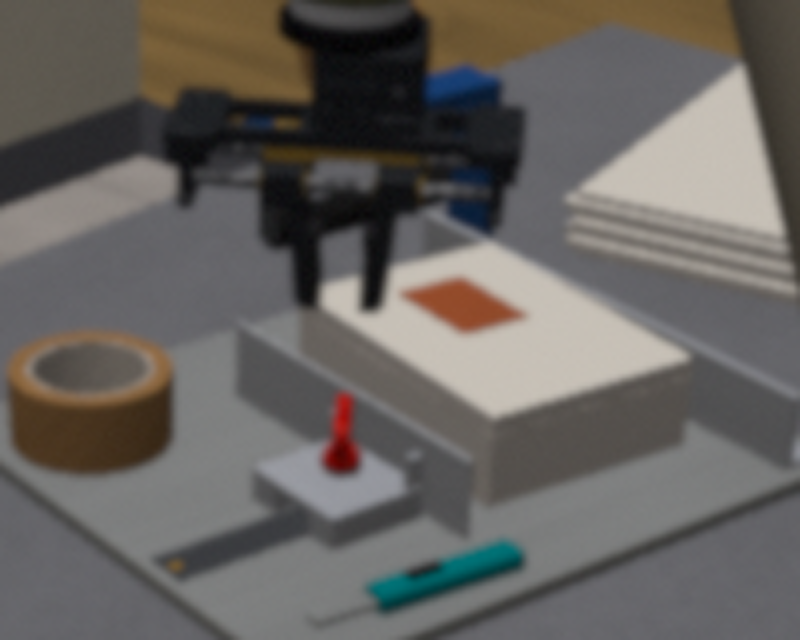

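>>> carry_out:
  motion:
    - [[30,1,0,0,0,0,0.55],[60,1,0,0,0,0,0.55],[60,1,0,0,0,0,0.55]]

```text
time: 2.8
ee_pos: [0.5297, 0.0656, 0.0948]
ee_rot: [0.324, 0.631, -0.326, 0.625]
force: [-1.7, -0.6, 0.1]
grip_width: 0.0197
```

```bash
python3 -c "
from rel import *
st(); rel([.5315,.0635,.1],35)
save('side','s3.png',(320,160,400,250),7)
p=robot.get_obs()['ee_pos']; print(px('side',[p-[0,0,.014],[.5315,.0635,.077],[.5326,.0645,.077],[.538,.0627,.077]]))"
```

```text
t 2.8 pos [0.5297 0.0656 0.0948] yaw 35.3 down [-0.008  0.001 -1.   ] F [-1.69 -0.6   0.12] T [-0.006 -0.037  0.001] w 0.0197 q [-0.1   0.53  1.57  0.    1.06 -0.72]
shift mm [-5.2  0.2  2.7] rot [ 0.006 -0.006  0.006]
[[355.81578197 199.48978233]
 [356.04728726 201.6857126 ]
 [355.38953556 201.67708626]
 [354.10547763 200.6553853 ]]
```

View pics/s3.png

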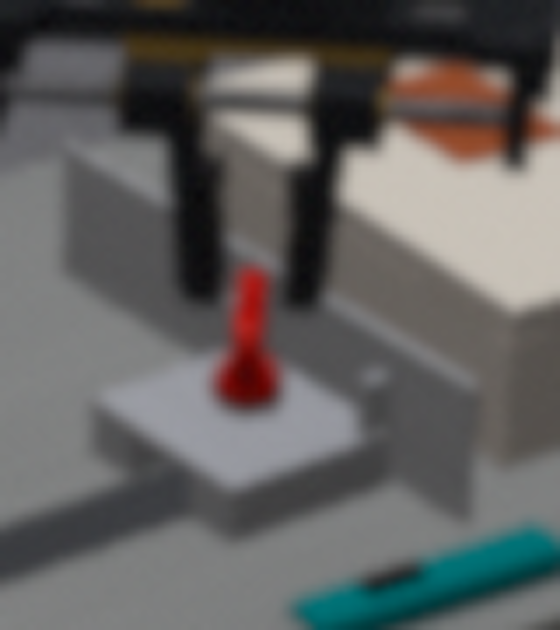

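>>> carry_out:
  motion:
    - [[10,0,2,0,0,0,0.55],[20,0,2,0,-0.006,0.006,0.55],[28,0,2,0,-0.006,0.006,0.55],[28,0,2,0,-0.006,0.006,0.55]]

```text
time: 3.18
ee_pos: [0.5317, 0.0632, 0.069]
ee_rot: [0.325, 0.627, -0.325, 0.629]
force: [-0.9, -0.7, -0.4]
grip_width: 0.02
```

```bash
python3 -c "
from rel import *
st()
save('side','s4.png',(320,160,400,250),7)"
```

```text
t 3.18 pos [0.5317 0.0632 0.069 ] yaw 35.3 down [ 0.003 -0.001 -1.   ] F [-0.89 -0.65 -0.44] T [ 0.02  -0.044  0.021] w 0.02 q [-0.1   0.56  1.59 -0.    0.98 -0.72]
```

View pics/s4.png

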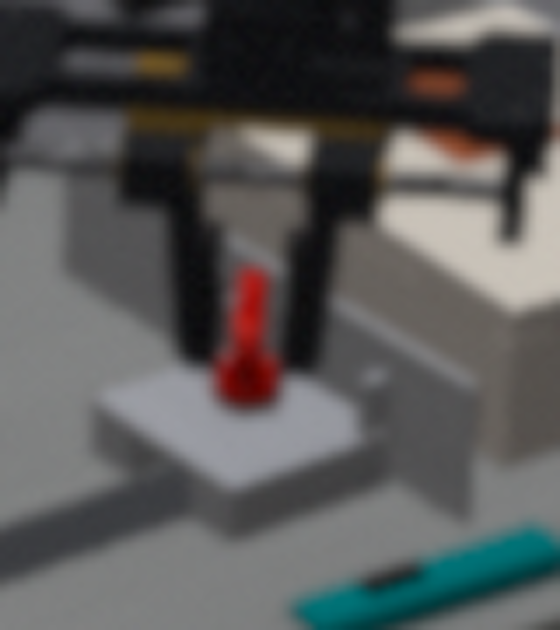

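>>> carry_out:
  motion:
    - [[0,0,0,0,0,0,0.8],[0,0,0,0,0,0,1],[0,0,0,0,0,0,1],[0,0,0,0,0,0,1]]
  grip_force: 20

```text
time: 3.57
ee_pos: [0.5326, 0.0633, 0.0704]
ee_rot: [0.326, 0.626, -0.324, 0.63]
force: [-0.0, -0.0, 3.9]
grip_width: 0.0086
```

```bash
python3 -c "
from rel import *
st()
save('side','s5.png',(320,160,400,250),7)"
```

```text
t 3.57 pos [0.5326 0.0633 0.0704] yaw 35.3 down [ 0.005 -0.001 -1.   ] F [-0.02 -0.04  3.93] T [-0.093 -0.158  0.099] w 0.0086 q [-0.1   0.56  1.59 -0.    0.98 -0.72]
```

View pics/s5.png

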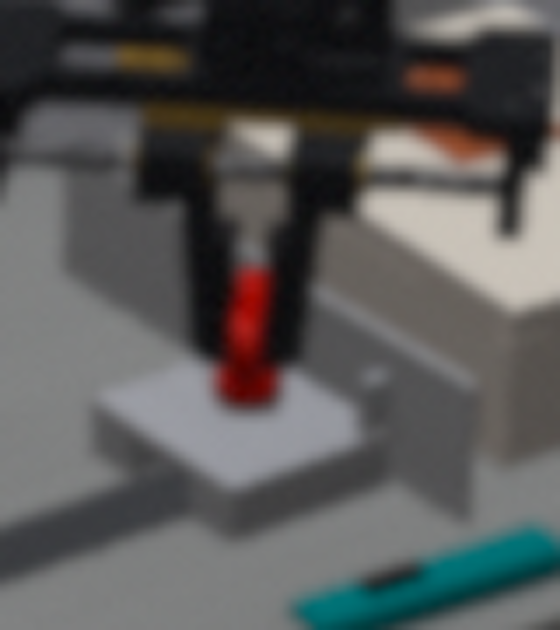

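>>> carry_out:
  motion:
    - [[0,-3.6,3.5,0,0,0,1],[0,-7.2,7,0,0,0,1],[0,-10.7,10.5,0,0,0,1],[0,-14.3,14,0,0,0,1],[0,-17.9,17.5,0,0,0,1]]

```text
time: 4.03
ee_pos: [0.5279, 0.0381, 0.0705]
ee_rot: [0.326, 0.626, -0.324, 0.63]
force: [0.8, 2.4, 2.4]
grip_width: 0.0088
```

```bash
cat > b.py <<'E'
from rel import *
def b():
    st(); o=robot.get_obs(); a=np.radians(-10.3); ex=np.array([np.cos(a),np.sin(a),0]);ey=np.array([-np.sin(a),np.cos(a),0])
    print("bed dx,dy mm from grasp",((o["ee_pos"]-[.5326,.0633,.0704])@np.c_[ex,ey]*1000).round(2),"Fbed",(o["force"]@np.c_[ex,ey]).round(2))
E
python3 -c "
from b import *
b()"
```

```text
t 4.03 pos [0.5279 0.0381 0.0705] yaw 35.3 down [ 0.005 -0.001 -1.   ] F [0.84 2.4  2.37] T [ 0.51  -0.126  0.119] w 0.0088 q [-0.15  0.55  1.61  0.    0.97 -0.77]
bed dx,dy mm from grasp [ -0.14 -25.63] Fbed [0.39 2.51]
```

>>> carry_out:
  motion:
    - [[0,-2.1,2.1,0,0,0,1],[0,-4.3,4.2,0,0,0,1],[0,-6.4,6.3,0,0,0,1],[0,-8.6,8.4,0,0,0,1],[0,-10.7,10.5,0,0,0,1]]

```text
time: 4.45
ee_pos: [0.5251, 0.0233, 0.0705]
ee_rot: [0.326, 0.626, -0.324, 0.63]
force: [-0.8, 4.3, 3.3]
grip_width: 0.0088
```

```bash
python3 -c "
from b import *
b();save('top','t6.png',(330,110,540,290),3.7)"
```

```text
t 4.45 pos [0.5251 0.0233 0.0705] yaw 35.3 down [ 0.005 -0.    -1.   ] F [-0.78  4.31  3.29] T [ 0.705 -0.069  0.167] w 0.0088 q [-0.18  0.55  1.62  0.    0.97 -0.8 ]
bed dx,dy mm from grasp [ -0.23 -40.72] Fbed [-1.54  4.1 ]
```

View pics/t6.png

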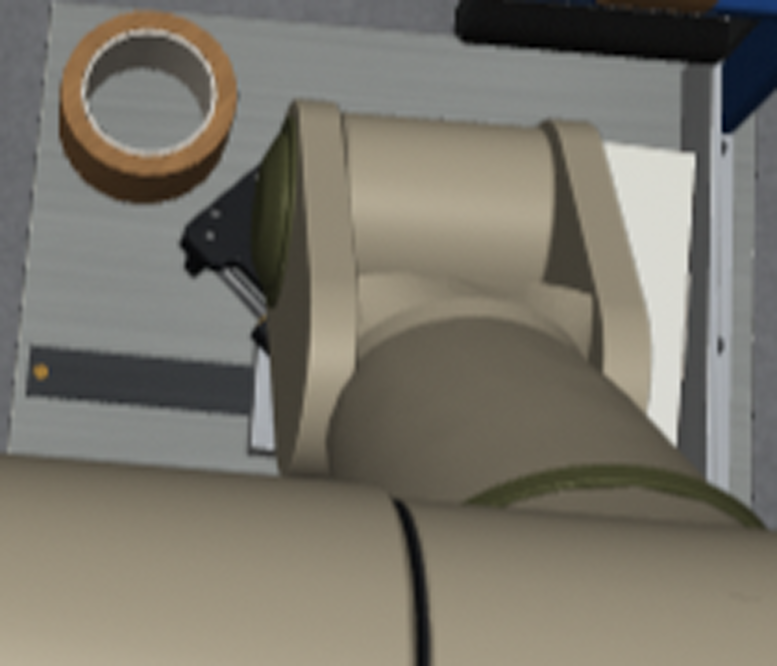

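>>> carry_out:
  motion:
    - [[0,-1.4,1.4,0,0,0,1],[0,-2.9,2.8,0,0,0,1],[0,-4.3,4.2,0,0,0,1],[0,-5.7,5.6,0,0,0,1],[0,-7.1,7,0,0,0,1]]

```text
time: 4.92
ee_pos: [0.5231, 0.0129, 0.0705]
ee_rot: [0.326, 0.627, -0.324, 0.629]
force: [-0.4, 4.8, 3.4]
grip_width: 0.009
```

```bash
python3 -c "
from b import *
b()"
```

```text
t 4.92 pos [0.5231 0.0129 0.0705] yaw 35.3 down [ 0.004 -0.001 -1.   ] F [-0.4   4.77  3.36] T [ 0.85  -0.044  0.105] w 0.009 q [-0.2   0.54  1.63  0.    0.97 -0.82]
bed dx,dy mm from grasp [ -0.32 -51.24] Fbed [-1.24  4.62]
```

Next, 1 mm per row, checking the force after each call.

>>> carry_out:
  motion:
    - [[0,-0.7,0.7,0,0,0,1],[0,-1.4,1.4,0,0,0,1],[0,-2.1,2.1,0,0,0,1],[0,-2.9,2.8,0,0,0,1]]

```text
time: 5.25
ee_pos: [0.5223, 0.009, 0.0705]
ee_rot: [0.326, 0.627, -0.324, 0.629]
force: [0.7, 4.1, 3.6]
grip_width: 0.009
```

```bash
python3 -c "
from b import *
b()"
```

```text
t 5.25 pos [0.5223 0.009  0.0705] yaw 35.3 down [ 0.004 -0.    -1.   ] F [0.7  4.1  3.64] T [ 0.804 -0.065  0.099] w 0.009 q [-0.21  0.54  1.63  0.    0.96 -0.83]
bed dx,dy mm from grasp [ -0.41 -55.29] Fbed [-0.04  4.15]
```

>>> carry_out:
  motion:
    - [[0,-0.7,0.7,0,0,0,1],[0,-1.4,1.4,0,0,0,1],[0,-2.1,2.1,0,0,0,1]]

```text
time: 5.5
ee_pos: [0.5218, 0.006, 0.0705]
ee_rot: [0.326, 0.627, -0.324, 0.629]
force: [0.1, 5.1, 3.5]
grip_width: 0.009
```

```bash
python3 -c "
from b import *
b()"
```

```text
t 5.5 pos [0.5218 0.006  0.0705] yaw 35.3 down [ 0.004 -0.    -1.   ] F [0.05 5.14 3.53] T [0.81  0.026 0.092] w 0.009 q [-0.22  0.54  1.63  0.    0.96 -0.83]
bed dx,dy mm from grasp [ -0.4  -58.33] Fbed [-0.87  5.06]
```

>>> carry_out:
  motion:
    - [[0,-0.7,0.7,0,0,0,1],[0,-1.4,1.4,0,0,0,1]]

```text
time: 5.67
ee_pos: [0.5214, 0.0039, 0.0705]
ee_rot: [0.326, 0.627, -0.324, 0.629]
force: [-1.0, 4.9, 3.6]
grip_width: 0.0089
```

```bash
python3 -c "
from b import *
b()"
```

```text
t 5.67 pos [0.5214 0.0039 0.0705] yaw 35.3 down [ 0.004 -0.    -1.   ] F [-1.03  4.86  3.57] T [0.823 0.004 0.106] w 0.0089 q [-0.22  0.54  1.63  0.    0.96 -0.84]
bed dx,dy mm from grasp [ -0.4  -60.41] Fbed [-1.88  4.6 ]
```

>>> carry_out:
  motion:
    - [[0,-0.7,0.7,0,0,0,1],[0,-1.4,1.4,0,0,0,1]]

```text
time: 5.83
ee_pos: [0.5213, 0.0027, 0.0705]
ee_rot: [0.326, 0.627, -0.324, 0.629]
force: [1.9, 11.9, 3.3]
grip_width: 0.0087
```

```bash
python3 -c "
from b import *
b();save('side','s7.png',(300,130,460,250),5)"
```

```text
t 5.83 pos [0.5213 0.0027 0.0705] yaw 35.2 down [ 0.005  0.001 -1.   ] F [ 1.92 11.92  3.31] T [ 2.198 -0.549  0.103] w 0.0087 q [-0.22  0.54  1.63  0.    0.96 -0.84]
bed dx,dy mm from grasp [ -0.29 -61.66] Fbed [-0.24 12.08]
```

View pics/s7.png

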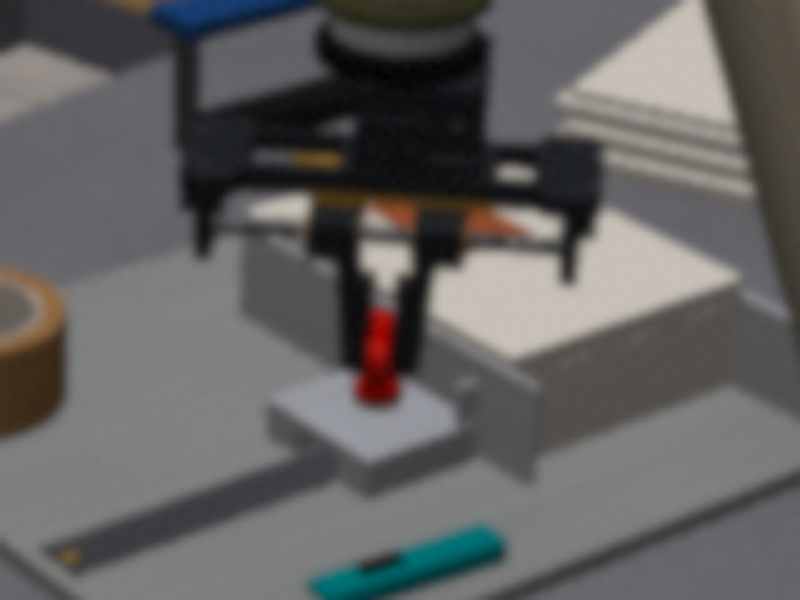

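>>> carry_out:
  motion:
    - [[0,0,0,0,0,0,1],[0,0,0,0,0,0,1]]

```text
time: 6.05
ee_pos: [0.5214, 0.0032, 0.0705]
ee_rot: [0.327, 0.627, -0.324, 0.629]
force: [0.0, 7.7, 3.2]
grip_width: 0.0086
```

```bash
python3 -c "
from b import *
b();save('top','t8.png',(330,110,540,290),3.7)"
```

```text
t 6.05 pos [0.5214 0.0032 0.0705] yaw 35.2 down [ 0.005  0.002 -1.   ] F [0.01 7.71 3.23] T [ 1.289 -0.19   0.193] w 0.0086 q [-0.22  0.54  1.63  0.    0.96 -0.84]
bed dx,dy mm from grasp [ -0.27 -61.13] Fbed [-1.37  7.59]
```

View pics/t8.png

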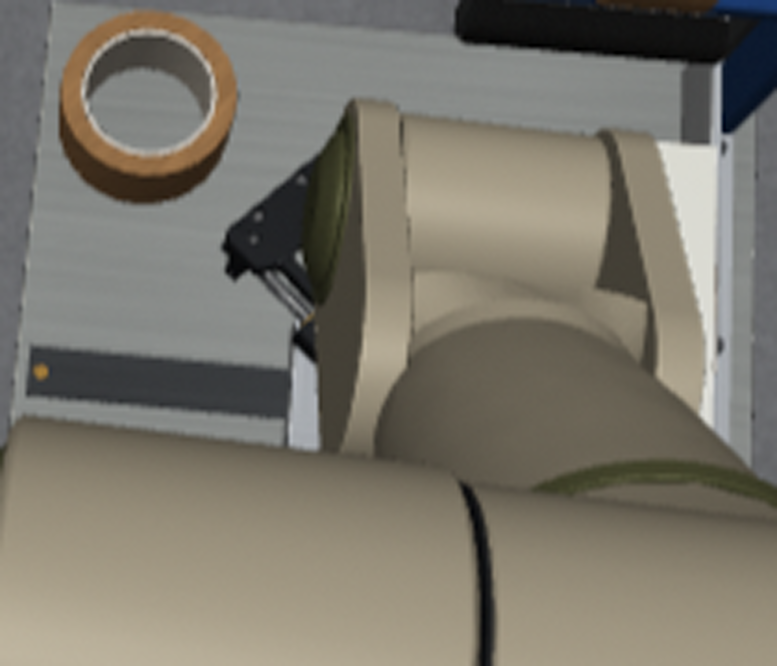

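>>> carry_out:
  motion:
    - [[0.1,-0.2,0.2,0.1,0,0,1],[0.2,-0.2,0.2,0.2,0,0,1],[0.3,-0.2,0.2,0.3,0,0,1]]

```text
time: 6.35
ee_pos: [0.5219, 0.0034, 0.0703]
ee_rot: [0.419, 0.57, -0.414, 0.572]
force: [3.8, 9.3, 1.6]
grip_width: 0.0095
```

```bash
cat >> b.py <<'E'
def pa(d=1.0):
    M=R.from_quat(robot.get_obs()["ee_rot"]).as_matrix(); a=np.radians(-10.3)
    print("push bed -y",(M.T@np.array([np.sin(a),-np.cos(a),0])*d).round(2),"bed +x",(M.T@np.array([np.cos(a),np.sin(a),0])).round(2))
E
python3 -c "
from b import *
b();pa()"
```

```text
t 6.35 pos [0.5219 0.0034 0.0703] yaw 17.8 down [ 0.007  0.003 -1.   ] F [3.78 9.31 1.57] T [ 1.539 -0.689  0.2  ] w 0.0095 q [-0.22  0.54  1.63  0.01  0.96 -0.54]
bed dx,dy mm from grasp [  0.15 -60.84] Fbed [2.06 9.83]
push bed -y [-0.   -0.47  0.88] bed +x [0.01 0.88 0.47]
```

>>> carry_out:
  motion:
    - [[0,0,0,0,0,0,1],[0,0,0,0,0,0,1],[0,0,0,0,0,0,1]]
  grip_force: 55

```text
time: 6.6
ee_pos: [0.5221, 0.0037, 0.0702]
ee_rot: [0.419, 0.57, -0.414, 0.573]
force: [0.5, 6.3, 3.5]
grip_width: 0.0085
```

```bash
python3 -c "
from b import *
b();pa()"
```

```text
t 6.6 pos [0.5221 0.0037 0.0702] yaw 17.8 down [ 0.008  0.004 -1.   ] F [0.49 6.29 3.46] T [ 1.11  -0.221  0.151] w 0.0085 q [-0.22  0.54  1.63  0.01  0.96 -0.54]
bed dx,dy mm from grasp [  0.33 -60.54] Fbed [-0.65  6.27]
push bed -y [-0.01 -0.47  0.88] bed +x [0.01 0.88 0.47]
```

>>> carry_out:
  motion:
    - [[0.1,-0.2,0.4,0.1,0,0,1],[0.2,-0.2,0.4,0.2,0,0,1],[0.3,-0.2,0.4,0.3,0,0,1],[0.4,-0.2,0.4,0.4,0,0,1]]

```text
time: 6.93
ee_pos: [0.5229, 0.0036, 0.0699]
ee_rot: [0.527, 0.475, -0.519, 0.477]
force: [5.1, 9.3, 1.3]
grip_width: 0.0086
```

```bash
python3 -c "
from b import *
b();pa()"
```

```text
t 6.93 pos [0.5229 0.0036 0.0699] yaw -5.4 down [ 0.01   0.005 -1.   ] F [5.12 9.32 1.26] T [ 1.448 -0.876  0.206] w 0.0086 q [-0.22  0.54  1.63  0.01  0.96 -0.13]
bed dx,dy mm from grasp [  1.11 -60.44] Fbed [ 3.37 10.08]
push bed -y [-0.01 -0.08  1.  ] bed +x [0.01 1.   0.08]
```

>>> carry_out:
  motion:
    - [[0.1,0.3,0.3,0.1,-0.005,-0.01,1],[0.2,0.3,0.3,0.2,-0.005,-0.01,1],[0.3,0.3,0.3,0.3,-0.005,-0.01,1],[0.4,0.3,0.3,0.4,-0.005,-0.01,1]]

```text
time: 7.27
ee_pos: [0.5243, 0.0035, 0.0695]
ee_rot: [0.609, 0.361, -0.607, 0.36]
force: [6.0, 7.0, -0.2]
grip_width: 0.0084
```

```bash
cat >> b.py <<'E'
def tilt():
    M=R.from_quat(robot.get_obs()["ee_rot"]).as_matrix(); v=M.T@np.array([0,0,-1.])
    print("fix tilt rot y,z:",(-v[2]).round(4),v[1].round(4))
E
python3 -c "
from b import *
b();pa();tilt()"
```

```text
t 7.27 pos [0.5243 0.0035 0.0695] yaw -28.6 down [ 0.002  0.003 -1.   ] F [ 6.02  7.04 -0.2 ] T [ 1.079 -0.969  0.241] w 0.0084 q [-0.22  0.55  1.62  0.    0.97  0.28]
bed dx,dy mm from grasp [  2.51 -60.34] Fbed [4.67 8.  ]
push bed -y [-0.    0.31  0.95] bed +x [ 0.    0.95 -0.31]
fix tilt rot y,z: -0.0035 -0.0001
```

>>> carry_out:
  motion:
    - [[0.1,0.7,0.3,0.1,-0.003,0,1],[0.2,1.1,0.3,0.2,-0.003,0,1]]

```text
time: 7.43
ee_pos: [0.5252, 0.0032, 0.0693]
ee_rot: [0.642, 0.297, -0.642, 0.296]
force: [0.1, 7.2, 2.9]
grip_width: 0.0085
```

```bash
python3 -c "
from b import *
b();pa();tilt()"
```

```text
t 7.43 pos [0.5252 0.0032 0.0693] yaw -40.4 down [ 0.     0.001 -1.   ] F [0.13 7.24 2.91] T [ 1.356 -0.011  0.197] w 0.0085 q [-0.22  0.55  1.62  0.    0.97  0.48]
bed dx,dy mm from grasp [  3.46 -60.47] Fbed [-1.17  7.15]
push bed -y [-0.    0.5   0.87] bed +x [-0.    0.87 -0.5 ]
fix tilt rot y,z: -0.0011 0.0009
```

>>> carry_out:
  motion:
    - [[0.1,0.5,0.4,0.1,0,0,1],[0.2,0.8,0.4,0.2,0,0,1],[0.3,1.1,0.5,0.3,0,0,1]]

```text
time: 7.68
ee_pos: [0.5258, 0.0025, 0.0689]
ee_rot: [0.68, 0.197, -0.679, 0.195]
force: [0.9, 7.5, 4.2]
grip_width: 0.0084
```

```bash
python3 -c "
from b import *
b();pa();tilt()"
```

```text
t 7.68 pos [0.5258 0.0025 0.0689] yaw -57.9 down [ 0.     0.002 -1.   ] F [0.94 7.54 4.16] T [1.361 0.007 0.169] w 0.0084 q [-0.22  0.55  1.62  0.    0.97  0.79]
bed dx,dy mm from grasp [  4.13 -61.06] Fbed [-0.42  7.59]
push bed -y [-0.    0.74  0.67] bed +x [-0.    0.67 -0.74]
fix tilt rot y,z: -0.0013 0.0018
```

>>> carry_out:
  motion:
    - [[0.1,0.6,0.3,0.1,0,0,1],[0.2,0.9,0.3,0.2,0,0,1],[0.3,1.2,0.4,0.3,0,0,1]]

```text
time: 7.93
ee_pos: [0.5261, 0.0017, 0.0686]
ee_rot: [0.702, 0.091, -0.701, 0.089]
force: [0.9, 7.2, 4.3]
grip_width: 0.009
```

```bash
python3 -c "
from b import *
b();pa();tilt()"
```

```text
t 7.93 pos [0.5261 0.0017 0.0686] yaw -75.3 down [ 0.     0.003 -1.   ] F [0.87 7.21 4.26] T [ 1.448 -0.028  0.163] w 0.009 q [-0.22  0.55  1.62  0.    0.97  1.09]
bed dx,dy mm from grasp [  4.64 -61.79] Fbed [-0.43  7.25]
push bed -y [-0.    0.91  0.42] bed +x [-0.    0.42 -0.91]
fix tilt rot y,z: -0.0011 0.0029
```

>>> carry_out:
  motion:
    - [[0.1,0.6,0.2,0.1,0,0.002,1],[0.2,0.9,0.2,0.2,0,0.003,1],[0.3,1.2,0.3,0.3,0,0.003,1]]

```text
time: 8.18
ee_pos: [0.5262, 0.0008, 0.0684]
ee_rot: [0.707, -0.017, -0.707, -0.018]
force: [0.1, 8.0, 5.2]
grip_width: 0.0087
```

```bash
python3 -c "
from b import *
b();pa();tilt()"
```

```text
t 8.18 pos [0.5262 0.0008 0.0684] yaw -92.8 down [ 0.001  0.001 -1.   ] F [0.12 7.98 5.24] T [1.473 0.05  0.097] w 0.0087 q [-0.22  0.55  1.62  0.    0.97  1.39]
bed dx,dy mm from grasp [  4.92 -62.58] Fbed [-1.31  7.88]
push bed -y [-0.    0.99  0.13] bed +x [ 0.    0.13 -0.99]
fix tilt rot y,z: -0.0009 0.001
```

>>> carry_out:
  motion:
    - [[0,0.6,0,0.1,0,0,1],[0.1,0.9,0.1,0.2,0,0,1],[0.1,1.2,0.1,0.3,0,0,1]]

```text
time: 8.43
ee_pos: [0.5261, 0.0, 0.0682]
ee_rot: [0.696, -0.124, -0.696, -0.125]
force: [0.4, 6.4, 3.1]
grip_width: 0.0087
```

```bash
python3 -c "
from b import *
b();pa();tilt()"
```

```text
t 8.43 pos [0.5261 0.     0.0682] yaw -110.3 down [ 0.001  0.002 -1.   ] F [0.44 6.44 3.05] T [1.483 0.067 0.308] w 0.0087 q [-0.23  0.55  1.62  0.    0.97  1.7 ]
bed dx,dy mm from grasp [  4.89 -63.42] Fbed [-0.72  6.41]
push bed -y [-0.    0.98 -0.17] bed +x [ 0.   -0.17 -0.98]
fix tilt rot y,z: -0.0003 0.0019
```

>>> carry_out:
  motion:
    - [[0,0.3,0,0,0,0,1]]

```text
time: 8.52
ee_pos: [0.526, 0.0, 0.0682]
ee_rot: [0.696, -0.125, -0.696, -0.127]
force: [1.0, 5.8, 4.0]
grip_width: 0.0085
```

```bash
python3 -c "
from b import *
b();pa()
for i in range(6):
    grab_frame('side'); o=robot.get_obs(); print(round(o['time'],2),o['torque'].round(3),o['force'].round(1))
"
```

```text
t 8.52 pos [0.526  0.     0.0682] yaw -110.6 down [ 0.001  0.002 -1.   ] F [0.96 5.77 4.03] T [1.317 0.029 0.184] w 0.0085 q [-0.23  0.55  1.62  0.    0.97  1.7 ]
bed dx,dy mm from grasp [  4.86 -63.44] Fbed [-0.09  5.85]
push bed -y [-0.    0.98 -0.18] bed +x [ 0.   -0.18 -0.98]
8.57 [ 1.367 -0.035  0.207] [1.  6.6 3.7]
8.62 [ 1.406e+00 -1.000e-03  2.630e-01] [0.6 6.3 4. ]
8.67 [ 1.328 -0.038  0.201] [1.3 6.5 3.4]
8.72 [1.35  0.057 0.238] [0.7 6.3 3.8]
8.77 [ 1.359 -0.043  0.187] [1.1 6.7 2.9]
8.82 [ 1.397 -0.009  0.228] [1.1 7.1 4.4]
```

>>> carry_out:
  motion:
    - [[0,0.4,0,0.04,0,0.002,1],[0,0.5,0,0.06,0,0.002,1]]

```text
time: 8.98
ee_pos: [0.526, -0.0001, 0.0682]
ee_rot: [0.692, -0.145, -0.692, -0.146]
force: [1.3, 6.9, 2.8]
grip_width: 0.0084
```

```bash
cat >> b.py <<'E'
def av(n=12):
    A=[]
    for i in range(n):
        grab_frame('side'); o=robot.get_obs(); A.append(np.r_[o['torque'],o['force']])
    A=np.array(A); m=A.mean(0); M=R.from_quat(o["ee_rot"]).as_matrix(); r=.003*M[:,2]
    print("T",m[:3].round(3),"F",m[3:].round(2),"sdTz",A[:,2].std().round(3),"corr Tz",(m[2]-(r[0]*m[4]-r[1]*m[3])).round(3))
E
python3 -c "
from b import *
b();pa();av()
"
```

```text
t 8.98 pos [ 5.26e-01 -1.00e-04  6.82e-02] yaw -113.8 down [ 0.001  0.001 -1.   ] F [1.29 6.9  2.85] T [ 1.389 -0.027  0.26 ] w 0.0084 q [-0.23  0.55  1.62  0.    0.97  1.76]
bed dx,dy mm from grasp [  4.84 -63.6 ] Fbed [0.03 7.02]
push bed -y [-0.    0.97 -0.23] bed +x [ 0.   -0.23 -0.97]
T [ 1.429 -0.048  0.262] F [0.84 6.99 3.01] sdTz 0.025 corr Tz 0.282
```

>>> carry_out:
  motion:
    - [[0,0,0,0,0,0,0.85],[0,0,0,0,0,0,0.72],[0,0,0,0,0,0,0.72],[0,0,0,0,0,0,0.72]]

```text
time: 9.92
ee_pos: [0.5259, -0.0004, 0.068]
ee_rot: [0.692, -0.145, -0.692, -0.145]
force: [-0.5, 3.0, 0.0]
grip_width: 0.0121
```

```bash
python3 -c "
from b import *
b();av(6);save('side','s9.png',(310,150,420,250),6)
"
```

```text
t 9.92 pos [ 5.259e-01 -4.000e-04  6.800e-02] yaw -113.7 down [ 0.     0.001 -1.   ] F [-0.48  2.95  0.01] T [ 0.423  0.036 -0.01 ] w 0.0121 q [-0.23  0.55  1.62  0.    0.97  1.76]
bed dx,dy mm from grasp [  4.84 -63.9 ] Fbed [-1.    2.82]
T [0.321 0.025 0.013] F [-0.52  1.65  0.21] sdTz 0.035 corr Tz 0.017
```

View pics/s9.png

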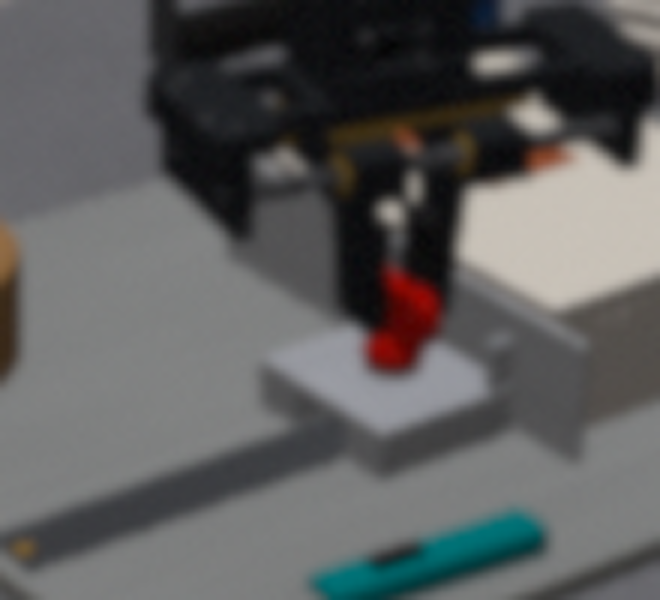

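>>> carry_out:
  motion:
    - [[0,-0.6,0,0,0,0,0.72],[-10,-0.6,0,0,0,0,0.72],[-30,-0.6,0,0,0,0,0.72],[-60,-0.6,0,0,0,0,0.72],[-100,-0.6,0,0,0,0,0.72]]

```text
time: 10.68
ee_pos: [0.5251, 0.0002, 0.1683]
ee_rot: [-0.691, 0.145, 0.693, 0.145]
force: [0.7, -0.5, 0.2]
grip_width: 0.0123
```

```bash
python3 -c "
from b import *
b();rel([.30,-.30,.25],-114)
"
```

```text
t 10.68 pos [5.251e-01 2.000e-04 1.683e-01] yaw -113.7 down [-0.004  0.002 -1.   ] F [ 0.67 -0.53  0.23] T [ 0.061  0.006 -0.034] w 0.0123 q [-0.23  0.42  1.5   0.    1.23  1.76]
bed dx,dy mm from grasp [  3.94 -63.39] Fbed [ 0.75 -0.41]
shift mm [-81.4 365.4  85.9] rot [0.005 0.004 0.   ]
```

Clear of the wing. I'll back the arm away so the top camera can see the bed.

>>> carry_out:
  motion:
    - [[-80,365,86,0,0,0,0.72],[-80,365,86,0,0,0,0.72],[-80,365,86,0,0,0,0.72],[-80,365,86,0,0,0,0.72],[-80,365,86,0,0,0,0.72]]

```text
time: 11.1
ee_pos: [0.402, -0.1636, 0.213]
ee_rot: [-0.691, 0.145, 0.693, 0.145]
force: [1.4, -0.4, 0.0]
grip_width: 0.0123
```

>>> carry_out:
  motion:
    - [[0,165,40,0,0,0,0.72],[0,165,40,0,0,0,0.72],[0,165,40,0,0,0,0.72],[0,165,40,0,0,0,0.72],[0,165,40,0,0,0,0.72]]

```text
time: 11.52
ee_pos: [0.296, -0.3031, 0.2142]
ee_rot: [-0.691, 0.148, 0.693, 0.146]
force: [0.5, -0.2, 0.6]
grip_width: 0.0122
```

```bash
python3 -c "
from b import *
b();save('top','t10.png',(330,110,540,290),3.7);save('side','s10.png',(260,130,470,290),3.7)
"
```

```text
t 11.52 pos [ 0.296  -0.3031  0.2142] yaw -114.0 down [-0.003 -0.002 -1.   ] F [ 0.5  -0.24  0.56] T [ 0.116  0.015 -0.041] w 0.0122 q [-1.08  0.2   1.69 -0.    1.26  0.91]
bed dx,dy mm from grasp [-167.24 -402.8 ] Fbed [ 0.54 -0.14]
```

View pics/t10.png

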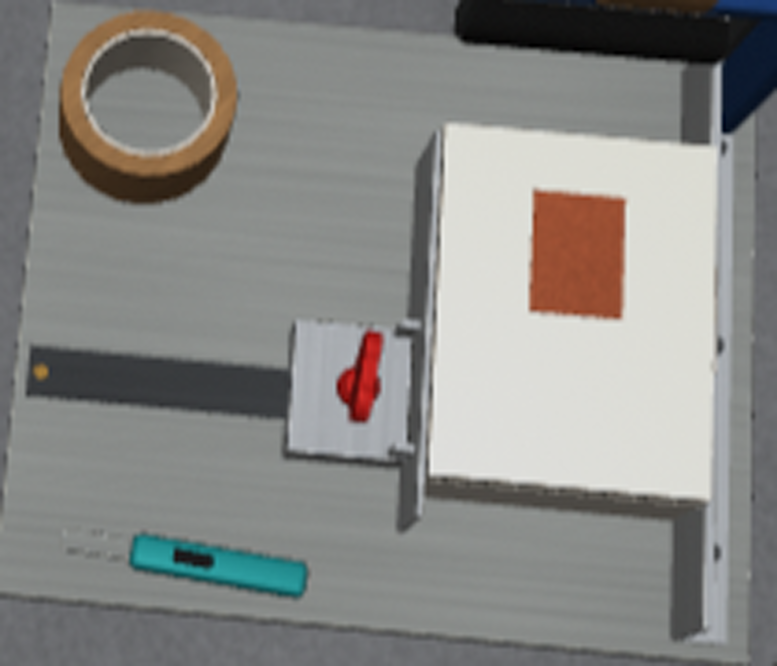

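View pics/s10.png

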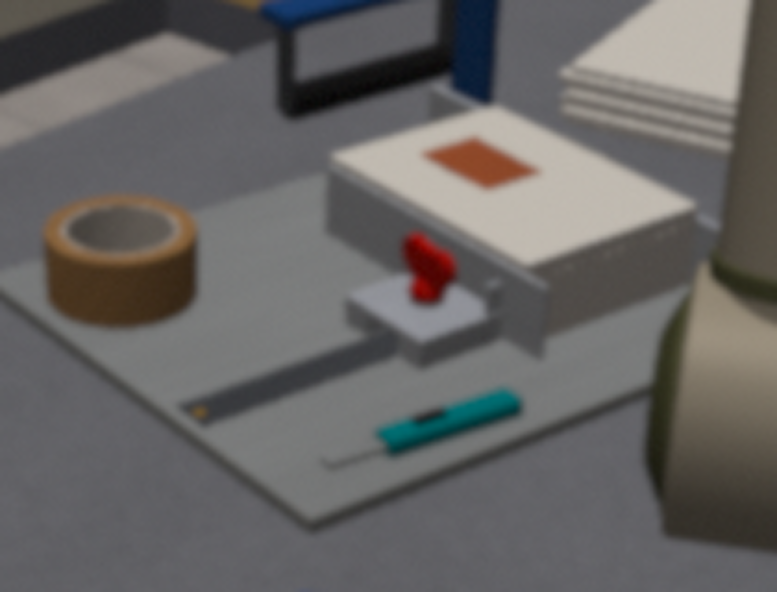

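```bash
python3 - <<'E'
from rel import *
f=lambda u,v:(330+u/3.7,110+v/3.7)
def ang(a,b,z):
    d=ray("top",f(*b),z)-ray("top",f(*a),z); return np.degrees(np.arctan2(d[1],d[0])).round(2)
print("blade",ang((361,416),(373,335),.075),"box left",ang((430,475),(445,124),.072),"box right",ang((708,500),(719,147),.072),"plate",ang((420,518),(439,135),.067))
for t in("guide_face","cake_box","jig","guide"):
    for n in("top","side"):
        for r in spot_point(t,n)[:3]: print(t,n,round(r["score"],2),cw(n,r["centre"]).round(4))
st()
E
```

```text
blade -15.88 box left -10.59 box right -11.74 plate -10.92
guide_face top 0.87 [ 0.5472 -0.0365  0.0411]
guide_face side 0.61 [ 0.5504 -0.0341  0.0362]
cake_box top 0.93 [ 0.231   0.375  -0.0008]
cake_box top 0.57 [ 0.5454 -0.117   0.0081]
cake_box side 0.65 [ 0.5507 -0.1116  0.0121]
cake_box side 0.61 [0.2303 0.3759 0.0008]
jig top 0.58 [ 0.5694 -0.0246 -0.0032]
jig top 0.25 [0.4422 0.1073 0.0108]
jig side 0.6 [0.5213 0.0044 0.0627]
jig side 0.56 [ 0.5705 -0.0201  0.0013]
jig side 0.28 [0.5296 0.5053 0.0011]
guide top 0.91 [ 0.521  -0.0291  0.0118]
guide side 0.9 [ 0.5187 -0.0309  0.0099]
t 12.02 pos [ 0.2997 -0.2979  0.2133] yaw -113.6 down [-0.003  0.001 -1.   ] F [ 0.05  1.03 -0.15] T [0.086 0.03  0.008] w 0.0124 q [-1.06  0.2   1.69 -0.    1.26  0.92]
```

```bash
python3 -c "
from h import *
print(robot.sign_off())"
```

```text
the job is handed in; nothing more can be done
None
```

The taping bed is set up and handed in at about 12 s; sign-off gave no verdict, so the result is unconfirmed. I gripped the wing blade and drew the guide in about 61 mm until the box sat against the fence. I then turned the screw about 2.6 rad clockwise while holding the press, let go and backed the arm away.

- **Press on the box:** the push force peaked at 12 N. Taking off about 2.5 N of guide friction leaves roughly 9.5 N on the box, well under the crush limit.
- **Tightness:** the average torque was 0.26 N m raw, or 0.28 N m corrected for an off-centre grip. Judging by how far it turned after it began to bite, I put it nearer 0.25 N m. All of these are inside the hand-tight range, but single readings scattered by about 0.03 N m. One early single reading was 0.31 N m and did not repeat.
- **Squareness:** in the last top picture the box lies flush between plate and fence. Its edges measured -10.6° and -11.7° against -10.9° for the plate, which agrees within pixel error. That is close to the 0.02 rad (1.1°) limit, so the picture alone does not prove it.
- **Wing after release:** the blade shows about 8° short of the final gripper angle. Wing flex explains about 5° and the rest is within pixel error. I did not grip it again to check the torque.
- **Other items:** the tape roll and cutter look unmoved in the last pictures. I never went near the doilies and did not check them at the end.

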